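# Stack a stepped display stand for a specimen

## Robot

A 6-joint arm with a two-finger parallel gripper is mounted at the origin on the work surface. World frame = base frame: x ahead of the robot, y to its left, z up, the work surface at z = 0. Lengths are in m, angles in rad, forces in N, time in s.
With the tool pointing down it reaches from about 0.325 to 0.775 m from the base axis. Payload 5.5 kg.
Tool frame: the origin (TCP) lies at the very end of the fingers, on their centre line; the grasp point (between the pads) lies 19 mm behind it; z points along the fingers, y is the line along which they close (so a half turn about z gives the same grasp; the last joint's range is limited). The gripper opens to 85 mm and grips with 20 to 120 N. Pads are 22 mm wide; open, the fingers measure 114 mm over their backs; the gripper's body (76 mm by 85 mm) begins 54 mm behind the grasp point. The pads swing forward as they close: fully open they stand 13 mm farther back than shut.
Start: joints at [-1.322, 0.091, 1.231, -0, 1.82, -0.057], TCP at [0.181, -0.572, 0.231] pointing down, gripper open.
Joint ranges: [-2.87, 2.87], [-0.86, 2.18], [0.17, 2.46], [-1.51, 4.65], [0.06, 2.69], [-2.65, 2.65]. Speed limits (rad/s): [2.57, 2.57, 3.01, 3.14, 3.14, 3.14].

## Interface

Orientations are given as [roll, pitch, yaw] about the fixed x, y, z axes, in that order (R = Rz(yaw) Ry(pitch) Rx(roll)).
In Python, from bench import arm gives the robot as it stands. Calls block until the motion is done:
- arm.reach(position, orientation): joint-space move of the TCP to a pose.
- arm.line_to(position, speed=0.15, frame=None): straight line of the TCP; frame=None keeps the orientation; speed is the mean speed in m/s.
- arm.set_joints(angles): joint-space move.
- arm.open() and arm.gripper_close(force=None): open the fingers fully, or close them until they stop; force is the grip in N (None keeps the last).
- arm.pause(seconds).
- arm.ik(position, orientation): joint angles nearest the present ones, or None.
- arm.state(): the state.
- arm.snapshot(name): name is "scene" or "top" or "wrist"; returns (picture, depth): 420x560x3 uint8, red, green, blue; 420x560 float32, m along the optical axis (not along the pixel's ray), 0 where there is no reading.
- arm.calibration(name): a dict with "fx", "fy", "cx", "cy" (pixels), "k1" (the pictures are not rectified: a ray, as slopes to the right and down, at radius r is drawn at 1 + k1 r^2 times it, then the intrinsics apply), "cam_to_world" (4x4, takes a point from camera to world coordinates); the wrist camera has in their place "mount" (4x4, takes a point from camera to tool coordinates, whose origin is the TCP and whose axes are the flange's). Camera axes: x right, y down, z forward; pixel columns grow to the right and rows downward; lengths in m; the calibration is good to about 2 mm. A picture is of the moment at which its call begins: read the wrist's pose just before it. calibration takes no time and is no camera call.
A pose or a line that the arm cannot do raises arm.MotionError and nothing moves.
- arm.close_job(): hands the job in; it is judged then, once.
Trained networks look in the newest picture that a camera, given by its name, has taken for a name from the list of things; names that differ only in an ending like _2 or _b are one class to them, and where a whole thing is asked for, a point or a joint stands for the part that bears it (a point fixed in the world has none). Each returns a list of dicts, best first, with "confidence" (0 to 1); they miss things now and then, are a little off and sometimes report something else, mostly with a low value. They report only what shows in the picture. A call takes as long as a camera call.
- arm.boxes_of(name, camera): "at" ([x, y, z] in m, in the coordinates of the camera as it stood for that picture, good to about 4 mm: the middle of the surface that is visible of it).
The state is a dict: "time_s": time; "qpos": joint angles; "joint_vel": joint speeds; "joint_torque": joint torques, N m; "tcp_pos": TCP position; "tool_rot": TCP orientation; "force": force on the tool from outside, world axes, zero at the start; "wrist_torque": the same for the moment, N m; "grip_width": finger opening in m; "gripper_force": force on a finger pad.
Only numpy, scipy, OpenCV 4.12 (cv2) and the standard library are available. Lean on these libraries where they do the work, as an engineer would, in place of code of your own. Each camera call takes 0.05 s, during which the arm holds its last target. There are 200 camera calls.

## Task

Build a stepped stand for a specimen. First lay the round white ring flat and centred on the round wooden plinth and let go of it. Then take the large round plywood disc, which stands on edge in the rack, lay it flat on the square cork mat and let go; finally take it again across its rim and lay it flat and centred on the ring, so that the stand rises in even steps. Lay the ring and the disc down rather than drop them, and leave all the other things where they are.

Things in the scene. Friction and masses are not known exactly. Their poses are not given: they have to be found in the camera images.
- plinth: round wooden plinth, a plain disc 160 mm across and 18 mm high, fixed on the table; origin at the centre of its underside, z up
- ring: flat white plaster-like ring (a round frame), 116 mm outside diameter, 52 mm hole, 12 mm thick, about 90 g, lying flat on the table; origin at the centre of its underside (on the axis of the hole), z is its axis. Its wall is 32 mm wide and can be gripped with one finger in the hole and one outside
- mat: square cork mat, 150 x 150 mm, 5 mm thick, fixed on the table; origin at the centre of its underside, x and y along its sides
- rack: fixed wooden rack: base 100 x 200 x 10 mm (x, y, z), two bars along y, pegs rising to 42 mm above the table making three upright slots, at y = -60, 0 and +60 mm, 16 mm wide; origin at the centre of the underside. The large disc, a smaller disc and a square panel stand in them (which in which varies), faces looking along the rack's y; lift straight up to take one out
- disc: large round plywood disc, 68 mm diameter, 14 mm thick, about 45 g; origin at the centre of the solid disc, its axis is its own y (level while it stands in the rack, where its centre is 47 mm and its top 81 mm above the table; vertical once it lies flat). Either face may lie up
- small_disc: bystander: small round plywood disc, 50 mm diameter, 14 mm thick, standing in the rack (top 62 mm above the table); origin at its centre, axis y
- panel: bystander: square plywood panel, 70 x 70 mm, 14 mm thick, standing in the rack (top 88 mm above the table); origin at its centre, its thickness along y
- square_frame: bystander: square white frame, 70 x 70 mm, 10 mm high, 42 mm opening, lying on the table on the robot's side of the ring; origin at the centre of its underside
- jar: bystander: glass jar with a metal cap, 44 mm diameter, 45 mm high, on the robot's side of the plinth; origin at the centre of its underside
- phone: bystander: black phone, 72 x 150 mm, 8 mm high, on the far part of the table; origin at the centre of its underside
- tweezers: bystander: steel tweezers, 138 mm long, 9 mm high, lying on the far part of the table; origin at the centre of the underside
- glue: bystander: white glue bottle, 44 mm diameter, 120 mm high, on the far part of the table; origin at the centre of its underside

How it is judged:
On the way, in this order (a step that is already met when the one before it is completed fails the run):
1. the ring lies flat on the plinth, centred within 6 mm, let go (horizontal distance between ring and plinth below 0.006 m and angle between the z axis of ring and the z axis of plinth, either way round below 0.05 rad and z of ring in the frame of plinth between 0.015 and 0.021 m and contact force between ring and the fingers below 0.05 N), for 0.2 s.
2. the large disc lies flat on the cork mat (centre within 45 mm of the mat's centre), let go (horizontal distance between disc and mat below 0.045 m and angle between the y axis of disc and the z axis of mat, either way round below 0.05 rad and z of disc in the frame of mat between 0.009 and 0.015 m and contact force between disc and the fingers below 0.05 N), for 0.2 s.
At the end, for the whole second after the job is handed in: The ring lies flat on the plinth with its centre within 6 mm of the plinth's, the large disc lies flat on the ring with its centre within 6 mm of the ring's, both released and at rest (flat: within 0.05 rad) (all of step 1 and horizontal distance between disc and ring below 0.006 m and angle between the y axis of disc and the z axis of plinth, either way round below 0.05 rad and z of disc in the frame of plinth between 0.034 and 0.04 m and contact force between disc and the fingers below 0.05 N and linear speed of each of disc, ring below 0.02 m/s); the robot touches nothing.
It fails at once if a bystander is moved by more than 30 mm (distance of any of small_disc, panel, square_frame, jar, phone, tweezers, glue from where it was at the start of the episode above 0.03 m).
It fails at once if the ring is dropped or thrown (faster than 0.9 m/s out of the fingers, a fall of some 40 mm) (linear speed of ring above 0.9 m/s and contact force between ring and the fingers below 0.05 N).
It fails at once if the disc is dropped or thrown (faster than 0.9 m/s out of the fingers, a fall of some 40 mm) (linear speed of disc above 0.9 m/s and contact force between disc and the fingers below 0.05 N).
It also fails if it takes over 69 s, if anything falls off the work surface, if the arm or the gripper's body presses on something with over 40 N, if the wrist force passes 120 N, or if a joint passes its speed limit or range.

## Working session

There is one attempt and no reset: what is moved stays moved. The work goes in short steps, each a Python script; the robot and the scene stay as the last script left them, time stands still between calls to the robot, and variables do not carry over. Pictures are saved under pics/ and viewed, at most 10 in all, crops included, and the job is handed in when it is done.

```bash
ls; mkdir -p pics; cat > h.py <<'E'
import numpy as np, cv2
from bench import arm
def world_cloud(name):
    s=arm.state(); pic,d=arm.snapshot(name); c=arm.calibration(name)
    return pic,cloud(d,c,pose(c,s))
def pose(c,s):
    if 'cam_to_world' in c: return np.array(c['cam_to_world'])
    from scipy.spatial.transform import Rotation as R
    T=np.eye(4);T[:3,:3]=R.from_euler('xyz',s['tool_rot']).as_matrix();T[:3,3]=s['tcp_pos']
    return T@np.array(c['mount'])
def cloud(d,c,T):
    h,w=d.shape; u,v=np.meshgrid(np.arange(w,dtype=np.float64),np.arange(h,dtype=np.float64))
    K=np.array([[c['fx'],0,c['cx']],[0,c['fy'],c['cy']],[0,0,1.]])
    n=cv2.undistortPoints(np.stack([u,v],-1).reshape(-1,1,2),K,np.array([c['k1'],0,0,0.])).reshape(h,w,2)
    P=np.stack([n[...,0]*d,n[...,1]*d,d],-1)
    W=P@T[:3,:3].T+T[:3,3]; W[d<=0]=np.nan
    return W
E
python3 - <<'E'
from h import *
s=arm.state();print(s)
for n in ['scene','top']:
    pic,W=world_cloud(n); cv2.imwrite(f'pics/{n}0.png',pic[...,::-1]); np.save(f'{n}.npy',W)
    T=pose(arm.calibration(n),s)
    for o in 'plinth ring mat rack disc small_disc panel square_frame jar phone tweezers glue'.split():
        print(n,o,[(np.round(T[:3,:3]@b['at']+T[:3,3],3).tolist(),round(b['confidence'],2)) for b in arm.boxes_of(o,n)[:2]])
E
```

```text
bench.py
pics
{'time_s': 0.0, 'qpos': array([-1.32170831e+00,  9.18636320e-02,  1.23190192e+00, -1.29786390e-05,
        1.81981767e+00, -5.67030308e-02]), 'joint_vel': array([ 9.81515635e-04, -1.70228070e-03, -8.08901094e-04, -1.30399965e-03,
        8.86430090e-04, -6.03479092e-05]), 'joint_torque': array([-1.85559184e-03, -4.58737600e+01, -4.18029499e+01, -3.43750553e-04,
        1.17267060e-02,  1.84901336e-05]), 'tcp_pos': array([ 0.18054857, -0.5718829 ,  0.23013897]), 'tool_rot': array([-3.13960457e+00, -1.00246638e-04,  3.05787758e-01]), 'force': array([ 0.23012939, -0.02684627, -1.51968437]), 'wrist_torque': array([0.03984813, 0.00669579, 0.00873208]), 'gripper_force': 0.0, 'grip_width': 0.0855008287095911}
scene plinth [([0.575, -0.359, 0.017], 0.93)]
scene ring [([0.512, -0.13, 0.011], 0.63)]
scene mat [([0.542, 0.109, 0.003], 0.68)]
scene rack [([0.521, 0.375, 0.012], 0.81)]
scene disc [([0.497, 0.301, 0.058], 0.81)]
scene small_disc [([0.509, 0.364, 0.046], 0.6)]
scene panel [([0.518, 0.42, 0.073], 0.88)]
scene square_frame [([0.377, -0.13, 0.01], 0.82), ([0.786, 0.166, 
[... 158 characters left out ...]
e [([0.789, 0.167, 0.071], 0.59)]
top plinth [([0.565, -0.368, 0.015], 0.71), ([0.508, 0.412, 0.08], 0.69)]
top ring [([0.506, -0.136, 0.011], 0.76)]
top mat [([0.539, 0.107, 0.005], 0.58)]
top rack [([0.496, 0.349, 0.006], 0.63)]
top disc [([0.49, 0.293, 0.07], 0.67)]
top small_disc []
top panel [([0.513, 0.414, 0.081], 0.51)]
top square_frame [([0.373, -0.131, 0.009], 0.61), ([0.565, -0.368, 0.017], 0.17)]
top jar [([0.493, 0.295, 0.07], 0.61), ([0.433, -0.392, 0.041], 0.49)]
top phone [([0.735, -0.28, 0.01], 0.9), ([0.491, 0.297, 0.072], 0.21)]
top tweezers [([0.74, 0.013, 0.007], 0.67), ([0.433, -0.394, 0.044], 0.62)]
top glue [([0.765, 0.155, 0.077], 0.5), ([0.511, 0.411, 0.079], 0.16)]
```

View pics/top0.png

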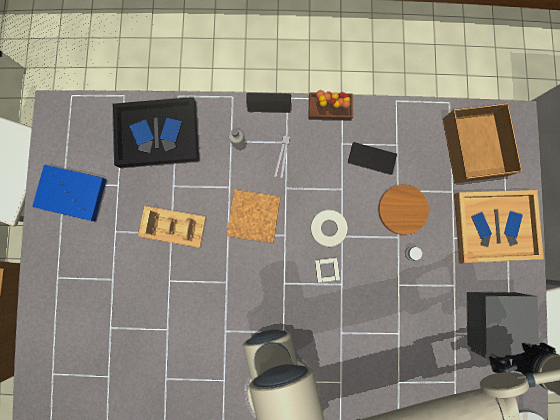

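View pics/scene0.png

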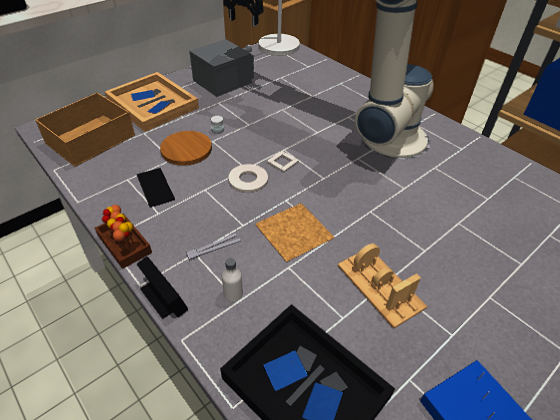

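```bash
cat >> h.py <<'E'
def circ(P,xy,r,zlo,zhi,R):
    """fit centre of circle radius R to cloud points in z band: outer hull minimal enclosing"""
    Q=P.reshape(-1,3); Q=Q[np.isfinite(Q[:,2])]
    m=(np.hypot(Q[:,0]-xy[0],Q[:,1]-xy[1])<r)&(Q[:,2]>zlo)&(Q[:,2]<zhi)
    q=Q[m]
    h=cv2.convexHull(q[:,:2].astype(np.float32))[:,0]
    from scipy.optimize import least_squares
    f=least_squares(lambda p:np.hypot(*(h-p).T)-R,xy,loss='soft_l1',f_scale=.001)
    f2=least_squares(lambda p:np.hypot(*(h-p[:2]).T)-p[2],[*xy,R],loss='soft_l1',f_scale=.001)
    return f.x.round(4),f2.x.round(4),np.median(q[:,2]).round(4),len(q)
E
python3 - <<'E'
from h import *
for n in ['top','scene']:
    W=np.load(n+'.npy')
    Q=W.reshape(-1,3);m=np.isfinite(Q[:,2])&(np.abs(Q[:,2])<.003)&(Q[:,0]>.35)&(Q[:,0]<.7);print('table z',np.median(Q[m,2]),Q[np.isfinite(Q[:,2])].min(0))
    print(n,'ring',circ(W,(.507,-.135),.075,.007,.018,.058))
    print(n,'plinth',circ(W,(.567,-.366),.095,.012,.025,.080))
    m=np.isfinite(Q[:,2])&(Q[:,2]>.03)&(Q[:,2]<.1)&(abs(Q[:,0]-.5)<.1)&(abs(Q[:,1]-.36)<.13)
    q=Q[m]
    for lo,hi in((.074,.083),(.05,.065),(.085,.092)):
        k=q[(q[:,2]>lo)&(q[:,2]<hi)]
        c,l=cv2.connectedComponents(np.uint8(np.histogram2d(k[:,0],k[:,1],bins=[100,130],range=[[.4,.6],[.23,.49]])[0]>0))
        for i in range(1,c):
            a=np.argwhere(l==i)
            if len(a)>15: r=cv2.minAreaRect(np.float32(a*.002+[.401,.231])); print(lo,len(a),np.round(r[0],3),np.round(r[1],3),round(r[2],1))
    mm=np.isfinite(Q[:,2])&(Q[:,2]>.003)&(Q[:,2]<.008)&(abs(Q[:,0]-.54)<.11)&(abs(Q[:,1]-.107)<.11)
    print('mat',cv2.minAreaRect(np.float32(Q[mm,:2])))
E
```

```text
table z 0.00016774363391935943 [-0.44761605 -1.54272803 -0.77522384]
top ring (array([ 0.504 , -0.1365]), array([ 0.5043, -0.1364,  0.0575]), np.float64(0.0117), 816)
top plinth (array([ 0.5696, -0.3733]), array([ 0.5695, -0.3737,  0.0786]), np.float64(0.0181), 1898)
mat ((0.5398305654525757, 0.10704953968524933), (0.2193882018327713, 0.21972237527370453), 0.003031466156244278)
table z 0.0005753963231849291 [-2.49978397 -1.71859804 -0.77414778]
scene ring (array([ 0.5054, -0.136 ]), array([ 0.5054, -0.136 ,  0.0581]), np.float64(0.0119), 702)
scene plinth (array([ 0.5687, -0.3727]), array([ 0.5686, -0.3729,  0.0803]), np.float64(0.0182), 1294)
0.074 84 [0.492 0.3  ] [0.017 0.04 ] 83.7
0.074 19 [0.54  0.414] [0.008 0.018] 23.2
0.05 19 [0.489 0.427] [0.003 0.028] 77.5
0.05 87 [0.503 0.359] [0.015 0.038] 80.5
0.05 42 [0.512 0.302] [0.015 0.034] 55.3
0.05 18 [0.542 0.413] [0.007 0.016] 8.1
0.085 168 [0.508 0.418] [0.015 0.072] 81.3
mat ((0.5394083857536316, 0.10648380219936371), (0.21908871829509735, 0.21673615276813507), 0.387713223695755)
```

The top view shows the rack at (172,227), mat (254,216), ring (329,228), frame (327,270), plinth (404,209) and jar (415,253). This agrees with the networks. The large disc is in the rack's −y slot, nearest the mat. Next I'll take close wrist views of the plinth, ring and rack.

```bash
python3 - <<'E'
from h import *
print(np.round(arm.calibration('wrist')['mount'],3).tolist())
D=[np.pi,0,0]
for n,p,a in [('plinth',(.567,-.373),(.5695,-.373,.095,.012,.025,.080)),('ring',(.505,-.136),(.505,-.136,.075,.007,.018,.058)),('rack',(.50,.33),None)]:
    arm.reach([p[0]-(.03),p[1],.33],D); arm.pause(.3)
    pic,W=world_cloud('wrist'); cv2.imwrite(f'pics/w_{n}.png',pic[...,::-1]); np.save(f'w_{n}.npy',W)
    Q=W.reshape(-1,3); print(n,np.nanmin(Q,0),np.nanmax(Q,0), arm.state()['time_s'])
    if a: print(circ(W,a[:2],*a[2:]))
E
```

```text
[[0.0, -0.944, -0.329, 0.086], [1.0, 0.0, -0.001, 0.0], [0.001, -0.329, 0.944, -0.143], [0.0, 0.0, 0.0, 1.0]]
plinth [-0.50891228 -1.57034658 -0.67177119] [0.74101563 0.15943955 0.41881215] 3.2
(array([ 0.5694, -0.3749]), array([ 0.5694, -0.3748,  0.0795]), np.float64(0.0186), 12489)
ring [-0.03018951 -0.6817055  -0.00348994] [0.67951858 0.39619005 0.41835438] 4.5167
(array([ 0.5063, -0.1378]), array([ 0.5063, -0.1378,  0.0577]), np.float64(0.0126), 5125)
rack [-0.76218188 -0.21583014 -0.75306436] [0.67524524 1.68770034 0.41897866] 6.5667
```

View pics/w_rack.png

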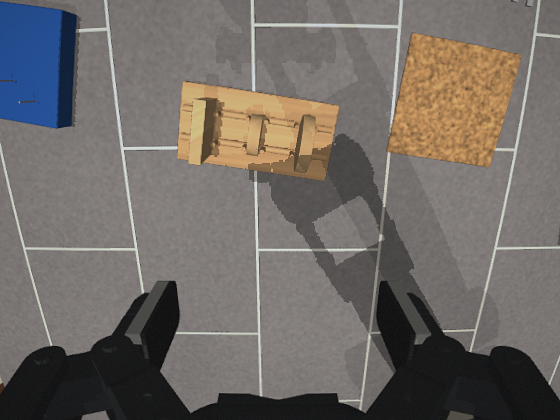

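The wrist view shows the panel at (203,130), the small disc at (256,135) and the large disc at (306,140), with the mat at (454,100). I'll grip the ring from the +y side now, and read the rack geometry from the cloud in the same script.

```bash
python3 - <<'E'
from h import *
W=np.load('w_rack.npy'); Q=W.reshape(-1,3); Q=Q[np.isfinite(Q[:,2])]
Q=Q[(abs(Q[:,0]-.5)<.12)&(abs(Q[:,1]-.36)<.14)]
b=Q[(Q[:,2]>.006)&(Q[:,2]<.1)]
print('rack(slanted)',cv2.minAreaRect(np.float32(Q[(Q[:,2]>.006)&(Q[:,2]<.014)][:,:2])))
k=Q[(Q[:,2]>.066)&(Q[:,2]<.084)&(Q[:,1]<.33)]
print('disc',cv2.minAreaRect(np.float32(k[:,:2])),np.percentile(k[:,2],98),len(k))
k2=Q[(Q[:,2]>.084)&(Q[:,1]>.38)];print('panel',cv2.minAreaRect(np.float32(k2[:,:2])))
# height map picture, rack frame guess yaw -7.8deg
a=np.radians(-7.7);R=np.array([[np.cos(a),np.sin(a)],[-np.sin(a),np.cos(a)]])
p=(b[:,:2]-[.5,.358])@R.T
im=np.zeros((150,270),np.float32)
ix=((p+[.075,.135])/.001).astype(int);ok=(ix>=0).all(1)&(ix[:,0]<150)&(ix[:,1]<270)
for (i,j),z in zip(ix[ok],b[ok,2]): im[i,j]=max(im[i,j],z)
im=cv2.dilate(im,np.ones((3,3)))
out=cv2.applyColorMap(np.uint8(np.clip(im/.09,0,1)*255),cv2.COLORMAP_TURBO)
cv2.imwrite('pics/hm.png',cv2.resize(out,None,fx=2.9,fy=2.9,interpolation=0))
m=Q[(Q[:,2]>.003)]
W2=W.reshape(-1,3)
# ring grasp
D=[np.pi,0,0]
rc=np.array([.5058,-.1372])
arm.reach([rc[0],rc[1]+.041,.10],D); arm.line_to([rc[0],rc[1]+.041,.006],.1); arm.pause(.2)
print(arm.state()['force'],arm.state()['tcp_pos'])
arm.gripper_close(50); arm.pause(.2); s=arm.state(); print(s['grip_width'],s['gripper_force'],s['force'],s['time_s'])
arm.line_to([rc[0],rc[1]+.041,.10],.1); s=arm.state(); print(s['grip_width'],s['gripper_force'],s['time_s'])
E
```

```text
rack(slanted) ((0.5015178918838501, 0.35797303915023804), (0.2008136808872223, 0.10061517357826233), 80.95345306396484)
disc ((0.49256473779678345, 0.29848018288612366), (0.014190304093062878, 0.05923895165324211), 81.14189147949219) 0.08282481888078874 666
panel ((0.5018168687820435, 0.39980730414390564), (0.05042238160967827, 0.08295001089572906), 81.83613586425781)
[-0.88114982 -0.32444991 -0.22086832] [ 0.50628851 -0.096336    0.00679983]
0.02928210831030866 47.07891410216689 [-0.10498629  3.51576779  4.939439  ] 10.4083
0.029516298837655504 46.89056809991598 11.5
```

View pics/hm.png

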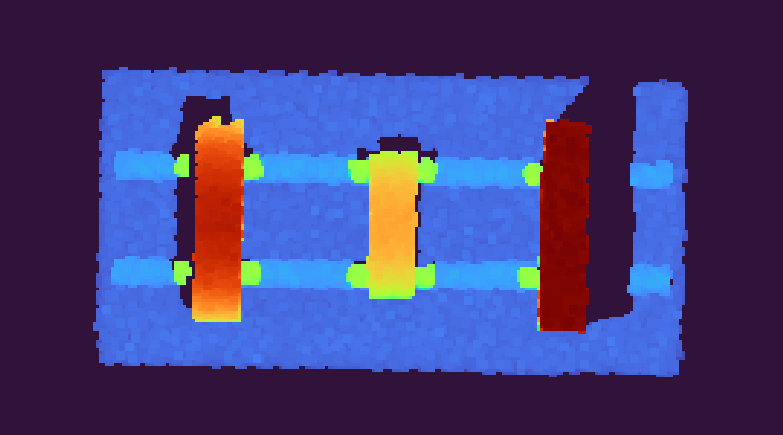

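The height map shows peg tips about ±18 mm from the rack's centre line, so the disc's rim at ±34 mm is free for a grip across its diameter. The grip width of 29.3 mm is less than the 32 mm wall, so I'll look.

```bash
python3 - <<'E'
from h import *
s=arm.state();pic,W=world_cloud('wrist');cv2.imwrite('pics/g1.png',pic[...,::-1])
pic2,_=arm.snapshot('scene');cv2.imwrite('pics/s1.png',cv2.resize(pic2[120:260,140:330,::-1],None,fx=3,fy=3))
T=pose(arm.calibration('wrist'),s)
print([(np.round(T[:3,:3]@b['at']+T[:3,3],3),b['confidence']) for b in arm.boxes_of('ring','wrist')])
Q=W.reshape(-1,3);Q=Q[np.isfinite(Q[:,2])]
k=Q[(abs(Q[:,0]-.506)<.07)&(Q[:,1]<-.105)&(Q[:,1]>-.21)&(Q[:,2]>.06)&(Q[:,2]<.14)]
if len(k)>50:
    A=np.c_[k[:,:2]-[.506,-.137],np.ones(len(k))];print(len(k),np.linalg.lstsq(A,k[:,2],rcond=None)[0],np.percentile(k,[2,98],axis=0))
E
```

```text
[(array([ 0.529, -0.131,  0.103]), 0.8)]
25076 [-0.04252322  0.08099337  0.10747081] [[ 0.46674243 -0.18948252  0.09721481]
 [ 0.56165204 -0.10615605  0.13456212]]
```

View pics/g1.png

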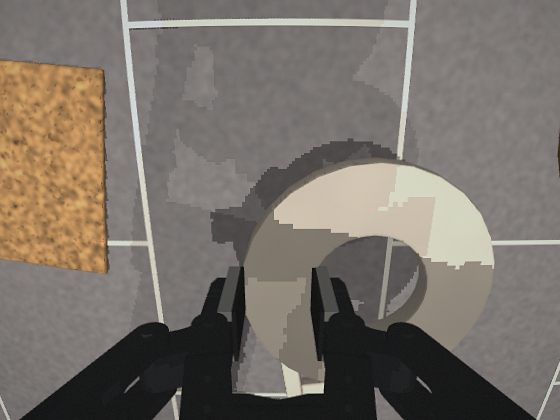

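The ring is held, with the fingers at (238,310) and (318,310) and the ring to the right around (370,270). I'll fit its pose in the hand robustly.

```bash
cat >> h.py <<'E'
def ringfit(W,xy,z,fx,R=.058,zt=.02):
    """plane+circle of a flat round thing's top near xy,z; fx: mask fn to exclude"""
    Q=W.reshape(-1,3);Q=Q[np.isfinite(Q[:,2])]
    k=Q[(np.hypot(Q[:,0]-xy[0],Q[:,1]-xy[1])<R+.02)&(abs(Q[:,2]-z)<zt)&fx(Q)]
    m=np.ones(len(k),bool)
    for t in(.008,.004,.002,.002,.002,.002,.002):
        A=np.c_[k[:,:2]-xy,np.ones(len(k))];c=np.linalg.lstsq(A[m],k[m,2],rcond=None)[0];m=abs(A@c-k[:,2])<t
    k=k[m]; im=k[:,:2]
    from scipy.optimize import least_squares
    th=np.arctan2(im[:,1]-xy[1],im[:,0]-xy[0]); r=np.hypot(im[:,0]-xy[0],im[:,1]-xy[1])
    e=[im[th_i][np.argmax(r[th_i])] for th_i in ((np.floor((th+np.pi)/.1)==i).nonzero()[0] for i in range(63)) if len(th_i)>5]
    e=np.array(e); f=least_squares(lambda p:np.hypot(*(e-p).T)-R,xy,loss='soft_l1',f_scale=.0007)
    return f.x.round(4),c.round(4),len(k),np.median(abs(f.fun)).round(4)
E
python3 - <<'E'
from h import *
s=arm.state();pic,W=world_cloud('wrist')
print(s['tcp_pos'])
print(ringfit(W,np.array([.506,-.137]),.105,lambda Q:(Q[:,0]>.522)|(Q[:,1]<-.13)))
print(ringfit(np.load('w_ring.npy'),np.array([.506,-.137]),.012,lambda Q:Q[:,0]<9,zt=.005))
print(ringfit(np.load('w_plinth.npy'),np.array([.569,-.374]),.018,lambda Q:Q[:,0]<9,R=.08,zt=.005))
E
```

```text
[ 0.50534235 -0.09610201  0.09901711]
(array([ 0.5054, -0.1369]), array([-0.003 ,  0.0041,  0.1048]), 21932, np.float64(0.0002))
(array([ 0.5063, -0.1378]), array([-0.0004,  0.0014,  0.0126]), 4965, np.float64(0.0005))
(array([ 0.5694, -0.3748]), array([-0.0001,  0.0007,  0.0186]), 12208, np.float64(0.0005))
```

```bash
python3 - <<'E'
from h import *
D=[np.pi,0,0]; p=np.array([.5693,-.3744]); t=p+[0,.0408]
arm.line_to([.5055,-.096,.11],.15)
arm.reach([*t,.10],D); arm.pause(.2); print(arm.state()['tcp_pos'])
arm.line_to([*t,.032],.12); arm.pause(.2); f0=arm.state()['force'][2]
for z in np.arange(.028,.0225,-.001):
    arm.line_to([*t,z],.02); arm.pause(.1); s=arm.state(); print(s['tcp_pos'].round(4),(s['force'][2]-f0).round(2))
    if abs(s['force'][2]-f0)>1.5: break
arm.open(); arm.pause(.2)
arm.line_to([*t,.10],.15); arm.reach([p[0]-.04,p[1],.33],D); arm.pause(.3)
pic,W=world_cloud('wrist'); cv2.imwrite('pics/r2.png',pic[...,::-1])
print('ring',ringfit(W,p,.031,lambda Q:Q[:,0]<9,zt=.005))
print('plinth',ringfit(W,p,.0186,lambda Q:Q[:,0]<9,R=.08,zt=.006),arm.state()['time_s'])
E
```

```text
[ 0.56979245 -0.33207178  0.10078601]
[ 0.5693 -0.3336  0.0279] -0.01
[ 0.5693 -0.3336  0.027 ] 0.49
[ 0.5693 -0.3336  0.026 ] -0.2
[ 0.5693 -0.3336  0.025 ] -0.16
[ 0.5694 -0.3337  0.0246] 3.44
ring (array([ 0.57  , -0.3744]), array([-0.0003,  0.0003,  0.0306]), 5565, np.float64(0.0003))
plinth (array([ 0.5695, -0.3748]), array([-0.0002,  0.0004,  0.0186]), 6831, np.float64(0.0005)) 18.6167
```

The ring lies flat, within about 1 mm of the plinth's centre. For the disc, my plan is to grip it across its diameter in the rack with the tool leaning to −y. Then I lift it and rotate about the closing axis until the tool points down and the disc is nearly flat. First I'll check the IK.

```bash
cat >> h.py <<'E'
from scipy.spatial.transform import Rotation as Rot
yaw=np.radians(-9.0); rx=np.array([np.cos(yaw),np.sin(yaw),0]); ry=np.array([-np.sin(yaw),np.cos(yaw),0]); Z=np.array([0,0,1.])
C=np.array([.4924,.2985,.047])
def ori(z,y):
    z=z/np.linalg.norm(z);return Rot.from_matrix(np.c_[np.cross(y,z),y,z]).as_euler('xyz')
def rack_pose(a,sg=1):
    a=np.radians(a); z=np.sin(a)*ry-np.cos(a)*Z; return z,ori(z,sg*rx)
E
python3 - <<'E'
from h import *
for sg in(1,-1):
  for a in(40,50,60,65,70,75,80):
    z,o=rack_pose(a,sg); o2=ori(-Z,sg*rx)
    q=[arm.ik(list(p),list(o)) for p in (C+.018*z,C-.09*z,C+.018*z+.07*Z)]
    q2=arm.ik([.5,.107,.1],list(o2))
    print(sg,a,[None if x is None else np.round(x,2).tolist() for x in q],None if q2 is None else np.round(q2,2))
Q=np.load('top.npy').reshape(-1,3);Q=Q[np.isfinite(Q[:,2])]
m=(Q[:,2]>.0035)&(Q[:,2]<.008)&(abs(Q[:,0]-.54)<.09)&(abs(Q[:,1]-.107)<.09);print('mat',np.median(Q[m],0),(Q[m][:,:2].max(0)+Q[m][:,:2].min(0))/2)
E
```

```text
1 40 [[0.13, -0.13, 1.95, 0.72, 1.2, 0.05], [-0.02, -0.27, 1.92, 0.7, 1.42, 0.06], [0.13, -0.21, 1.89, 0.69, 1.3, 0.15]] [ 0.14 -0.13  1.69 -0.    1.59  0.3 ]
1 50 [[0.04, -0.11, 2.01, 0.93, 1.21, -0.14], [-0.14, -0.25, 2.0, 0.88, 1.44, -0.13], [0.04, -0.2, 1.96, 0.89, 1.3, -0.01]] [ 0.14 -0.13  1.69 -0.    1.59  0.3 ]
1 60 [[-0.03, -0.05, 2.05, 1.13, 1.25, -0.32], [-0.24, -0.17, 2.05, 1.05, 1.48, -0.31], [-0.03, -0.17, 2.02, 1.09, 1.32, -0.18]] [ 0.14 -0.13  1.69 -0.    1.59  0.3 ]
1 65 [[-0.05, -0.01, 2.07, 1.22, 1.29, -0.41], [-0.28, -0.12, 2.07, 1.12, 1.51, -0.4], [-0.05, -0.14, 2.04, 1.18, 1.34, -0.26]] [ 0.14 -0.13  1.69 -0.    1.59  0.3 ]
1 70 [[-0.08, 0.04, 2.07, 1.31, 1.33, -0.5], [-0.31, -0.05, 2.08, 1.19, 1.55, -0.48], [-0.08, -0.1, 2.06, 1.27, 1.37, -0.34]] [ 0.14 -0.13  1.69 -0.    1.59  0.3 ]
1 75 [[-0.1, 0.1, 2.07, 1.39, 1.38, -0.58], [-0.33, 0.03, 2.08, 1.26, 1.58, -0.57], [-0.1, -0.05, 2.07, 1.36, 1.41, -0.42]] [ 0.14 -0.13  1.69 -0.    1.59  0.3 ]
1 80 [[-0.11, 0.17, 2.07, 1.46, 1.43, -0.65], [-0.35, 0.12, 2.07, 1.32, 1.62, -0.65], [-0.11, 0.0, 2.08, 1.44, 1.45, -0.5]] [ 0.14 -0.13  1.69 -0.    1.59  0.3 ]
-1 40 [None, None, None] None
-1 50 [None, None, None] None
-1 60 [None, None, None] None
-1 65 [None, None, None] None
-1 70 [[-0.08, 0.04, 2.07, 1.31, 1.33, 2.64], None, None] None
-1 75 [[-0.1, 0.1, 2.07, 1.39, 1.38, 2.56], [-0.33, 0.03, 2.08, 1.26, 1.58, 2.57], None] None
-1 80 [[-0.11, 0.17, 2.07, 1.46, 1.43, 2.49], [-0.35, 0.12, 2.07, 1.32, 1.62, 2.49], [-0.11, 0.0, 2.08, 1.44, 1.45, 2.64]] None
mat [0.53812787 0.104047   0.00545069] [0.53913153 0.10706956]
```

```bash
python3 - <<'E'
from h import *
z,o=rack_pose(70); g=C+.018*z
arm.reach(list(C-.09*z+.05*Z),list(o)); print(arm.state()['time_s'])
arm.line_to(list(C-.09*z),.15); arm.line_to(list(g),.1); arm.pause(.2)
s=arm.state(); print(s['tcp_pos']-g,s['force'])
arm.gripper_close(40); arm.pause(.2); s=arm.state(); print(s['grip_width'],s['gripper_force'],s['force'],s['time_s'])
arm.line_to(list(g+.08*Z),.08); s=arm.state(); print(s['grip_width'],s['gripper_force'],s['time_s'])
pic,_=arm.snapshot('scene');cv2.imwrite('pics/d1.png',cv2.resize(pic[150:350,230:450,::-1],None,fx=3,fy=3,interpolation=cv2.INTER_CUBIC)[:600])
E
```

```text
20.8083
[ 0.00029599 -0.00040462  0.00019743] [-0.55222358 -0.41963556  0.17080557]
0.06633350965682043 44.28946852684021 [-4.38463071 -2.04898821  5.31197687] 23.225
0.06706808130966924 44.340893626213074 24.375
```

View pics/d1.png

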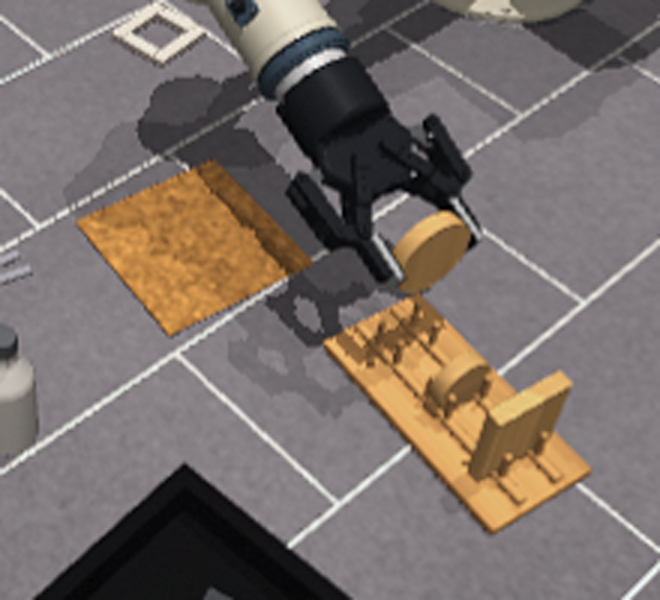

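The disc is held across its rim at (435,250), and the small disc and panel are still in the rack. Next I'll carry it over the mat and rotate it.

```bash
python3 - <<'E'
from h import *
z,o=rack_pose(-5); c=np.array([.53,.107])
t=lambda h: list(np.array([*c,h])+.018*z)
arm.reach(t(.10),list(o)); arm.pause(.3)
s=arm.state();pic,W=world_cloud('wrist');cv2.imwrite('pics/d2.png',pic[...,::-1]); np.save('w_d2.npy',W); print(s['time_s'],s['grip_width'])
r=ringfit(W,c,.107,lambda Q:np.hypot(*(Q[:,:2]-c).T)<.03,R=.034);print(r,np.degrees(np.arctan(np.hypot(*r[1][:2]))), r[1][:2]@ry[:2], r[1][:2]@rx[:2])
E
```

```text
25.95 0.06645344218542489
(array([0.5321, 0.1042]), array([0.0514, 0.261 , 0.1068]), 11063, np.float64(0.0039)) 14.89645002090211 0.26582738839839887 0.00993778533108982
```

View pics/d2.png

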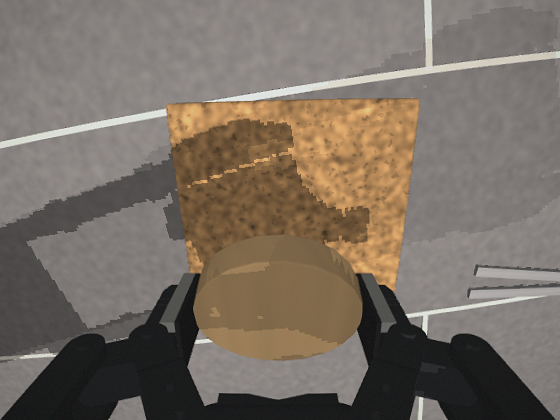

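The disc sits between the pads at about (278,300) with the measured 15° tilt, as planned. Now I'll lower it onto the mat and release.

```bash
python3 - <<'E'
from h import *
z,o=rack_pose(-5); c=np.array([.53,.107]); D=ori(-Z,rx)
t=lambda h: list(np.array([*c,h])+.018*z)
arm.line_to(t(.028),.12); arm.pause(.2); f0=arm.state()['force'][2]
for h in np.arange(.025,.0185,-.001):
    arm.line_to(t(h),.02); arm.pause(.1); s=arm.state(); print(s['tcp_pos'].round(4),(s['force'][2]-f0).round(2))
    if abs(s['force'][2]-f0)>1: break
arm.open(); arm.pause(.3)
arm.line_to(t(.10),.15); arm.reach([c[0]-.04,c[1],.30],list(D)); arm.pause(.3)
pic,W=world_cloud('wrist'); np.save('w_d3.npy',W); cv2.imwrite('pics/d3.png',pic[...,::-1])
for i in range(2):
    if i==0: c2=c
    r=ringfit(W,c2,.0195,lambda Q:Q[:,0]<9,R=.034,zt=.004); c2=r[0]; print(r)
print(arm.state()['time_s'])
E
```

```text
[0.5297 0.1054 0.007 ] -1.32
(array([0.5314, 0.1092]), array([-0.0024, -0.0008,  0.0195]), 2448, np.float64(0.0004))
(array([0.5314, 0.1092]), array([-0.0024, -0.0008,  0.0195]), 2448, np.float64(0.0004))
29.875
```

View pics/d3.png

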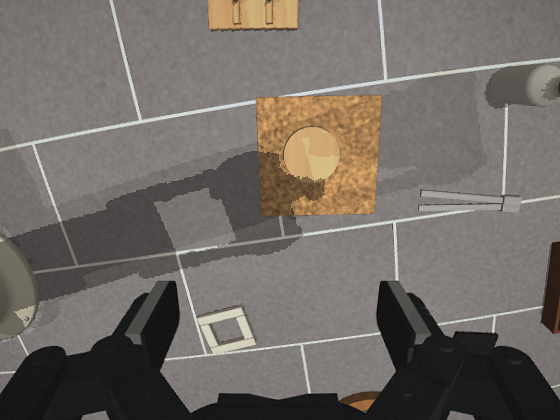

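The disc lies flat on the mat at pixel (311,154), which is (0.531, 0.109) in world coordinates. The frame, tweezers and glue are undisturbed. Next I'll take the disc again across its rim with the tool pointing down.

```bash
python3 - <<'E'
from h import *
D=[np.pi,0,0]; c=np.array([.5310,.1090])
arm.reach([*c,.08],D); arm.line_to([*c,.004],.1); arm.pause(.2); f0=arm.state()['force']
arm.line_to([*c,.001],.03); arm.pause(.2); s=arm.state();print(s['tcp_pos'],s['force']-f0)
arm.gripper_close(40); arm.pause(.2); s=arm.state();print(s['grip_width'],s['gripper_force'],s['force']-f0)
arm.line_to([*c,.10],.12); arm.pause(.3)
s=arm.state();pic,W=world_cloud('wrist');cv2.imwrite('pics/d4.png',pic[...,::-1]);np.save('w_d4.npy',W)
print(s['tcp_pos'],s['grip_width'],s['time_s'])
# disc pose from points
c2=c
for i in range(2):
    r=ringfit(W,c2,.117,lambda Q:np.hypot(*(Q[:,:2]-c2).T)<.038,R=.034); c2=r[0]; print(r)
E
```

```text
[0.53101069 0.10898305 0.0010214 ] [0.77033551 1.14235225 0.52180205]
0.06624630107894242 45.01993775367737 [-0.65394068  0.18043902  3.65899063]
[0.53073118 0.10896391 0.09937681] 0.06612680450965612 34.4833
(array([0.5311, 0.1092]), array([-0.0014, -0.0002,  0.1174]), 17811, np.float64(0.0002))
(array([0.531 , 0.1092]), array([-0.0014, -0.0002,  0.1174]), 17810, np.float64(0.0002))
```

View pics/d4.png

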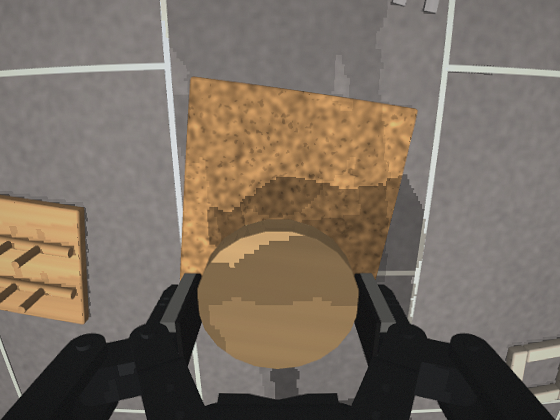

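The disc is held level, centred on the TCP to 0.3 mm and 4 mm above it. Now I'll place it on the ring.

```bash
python3 - <<'E'
from h import *
D=[np.pi,0,0]; p=np.array([.5697,-.3743]); t=p-[.0003,.0002]
arm.reach([*t,.10],D); arm.pause(.2)
arm.line_to([*t,.034],.12); arm.pause(.4); f0=arm.state()['force'][2]
for z in np.arange(.030,.0235,-.001):
    arm.line_to([*t,z],.02); arm.pause(.15); s=arm.state(); print(s['tcp_pos'].round(4),(s['force'][2]-f0).round(2))
    if z<.0275 and s['force'][2]-f0>2: break
arm.open(); arm.pause(.3)
arm.line_to([*t,.10],.12); arm.reach([p[0]-.04,p[1],.33],D); arm.pause(.3)
pic,W=world_cloud('wrist'); cv2.imwrite('pics/f.png',pic[...,::-1])
a=lambda Q:Q[:,0]<9
print('disc',ringfit(W,p,.0446,a,R=.034,zt=.005))
print('ring',ringfit(W,p,.0306,a,zt=.005));print('plinth',ringfit(W,p,.0186,a,R=.08,zt=.005),arm.state()['time_s'])
E
```

```text
[ 0.5694 -0.3745  0.03  ] 0.05
[ 0.5694 -0.3745  0.029 ] -0.2
[ 0.5694 -0.3745  0.028 ] 0.84
[ 0.5694 -0.3745  0.027 ] -0.46
[ 0.5696 -0.3746  0.0266] 4.43
disc (array([ 0.5697, -0.3741]), array([ 0.0011, -0.0011,  0.0445]), 2528, np.float64(0.0006))
ring (array([ 0.5699, -0.3744]), array([0.0002, 0.0006, 0.0305]), 4421, np.float64(0.0003))
plinth (array([ 0.5694, -0.3747]), array([0.0001, 0.0005, 0.0186]), 5505, np.float64(0.0006)) 42.375
```

View pics/f.png

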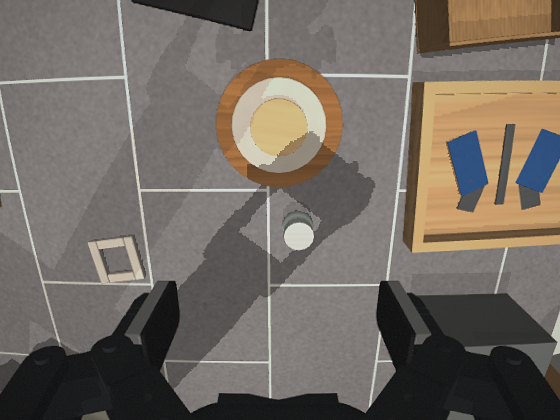

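The disc, ring and plinth are concentric at (279,124) within 1 mm, all flat and at the right heights. The jar at (298,235) and the frame at (117,258) have not moved.

```bash
python3 -c "
from bench import arm
print(arm.close_job())"
```

```text
the job is handed in; nothing more can be done
None
```

The stepped stand is built and handed in at about 42 s of the 69 s limit: plinth, ring and disc measured flat and concentric within 1 mm, and every bystander I checked in the pictures was in place; the judge's verdict was not shown.

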